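# Square the saw's mitre gauge and drop its flip stop

### The job

The mitre gauge on the table saw still stands at the last mitre angle, with its clamp handle slack. Get it ready for cutting square pieces to length: with a fingertip, gently push on the long fence until it stands square to the slot that the gauge's bar runs in, and flip the stop arm on the fence over so that it hangs fully down in front of the fence. Grip and lift nothing, do not shift the stop along the fence, and leave the tools lying on the saw where they are.

Things in the scene. Friction and masses are not known exactly. Their poses are not given: they have to be found in the camera images.
- saw: Fixed sheet-metal saw top, 590 x 890 mm, its surface 10 mm above the bench (world z = 0). Origin at bench height on the centre line of the gauge's slot; x runs along that slot, away from the robot, y to the left. The blade is out; an empty slot runs parallel at y = -240 mm. A rip fence, 65 mm high, is parked along x at y = 400 mm.
- pivot (a point): Point on the vertical pivot axis of the gauge's head, 30 mm above the bench. It rides on the gauge's bar, held down in the slot, which slides along it against about 9 N of friction: a push near the pivot slides the gauge, a push near a fence end turns the head.
- head (a joint): Angle (rad) of head and fence about the pivot: 0 = square to the slot, positive counter-clockwise from above, -0.9 to 0.9, no detents. At the start negative: right end back towards the robot. Friction 0.5 N m (3 N near a fence end); stays where left. The head is a half disc, radius 82 mm, 22 mm high, on the robot's side, with a web 170 mm wide and 56 mm high behind the fence.
- fence_right (a point): Top edge of the fence's back face (towards the robot) at its right end. Fence: aluminium bar 400 mm long, 25 mm thick, from 13 to 65 mm above the bench. In the head's frame (origin on the pivot axis, x square to the fence, away from the robot) its back face is at x = 20 mm, front face x = 45 mm, ends y = -200 and 200 mm.
- fence_left (a point): The same point of the fence's back face at its left end: the line from fence_right to fence_left is the fence's direction.
- stop_block (a joint): Place (m) of the flip stop's steel block along the fence's top: 0 when its centre is at y = 110 mm in the head's frame (left of the pivot), positive to the left. Clamped (slips only above 40 N); must not be shifted.
- stop_pivot (a point): Centre of the flip stop's hinge, 78 mm above the bench, over the middle of the fence's thickness; its axis runs along the fence. The block is 36 mm wide and reaches 8 mm above the hinge; a small thumb knob sits lower, behind the fence.
- stop_arm (a joint): Angle (rad) of the L-shaped steel stop arm: 0 = folded back (the start), 3.14 = hanging fully down before the fence's front face. At 0 its short leg goes 20 mm back from the hinge, then the long leg (22 mm wide, 8 mm thick) rises to 60 mm above the hinge. Pushed forward from behind the long leg, past about 0.9 rad it falls over and down by itself in one to two seconds. 120 g.
- stop_tip (a point): Free end of the stop arm's long leg, 63 mm from the hinge axis; about 138 mm above the bench at the start, 18 mm when hanging down.
- wrench: Open-ended wrench, 210 mm long, lying on the saw top to the left of the fence; origin under its middle. Bystander.
- try_square: Try square with dark wooden stock (100 x 20 x 16 mm) and steel blade 150 mm long, lying on the saw top beyond the fence; origin under the middle of the stock. Bystander.
- push_stick: Black plastic push stick, about 310 mm long and 10 mm thick, lying along the saw top to the right of the fence; origin under its middle. Bystander.
- clamp_top (a point): Middle of the top of the black tapered clamp handle: 36 mm across, 115 mm above the bench, standing on the gauge's bar 57 mm from the pivot on the robot's side (it does not turn with the head). Slack and to be left so; keep clear of it.

How it is judged:
At the end, for the whole second after the job is handed in: The fence stands still, square to the slot within 2 degrees (0.035 rad), and the stop arm hangs fully down in front of the fence (over 3.0 rad) (value of joint head between -0.035 and 0.035 rad and velocity of joint head between -0.02 and 0.02 rad/s and value of joint stop_arm above 3 rad); the robot touches nothing.
It fails at once if the fence or the stop was gripped or shoved hard (over 25 N from the fingers) (contact force between the fingers and head above 25 N).
It fails at once if the stop was shifted along the fence (velocity of joint stop_block above 0.02 m/s or velocity of joint stop_block below -0.02 m/s).
It fails at once if a tool lying on the saw was lifted or moved over 20 mm (distance of any of wrench, try_square, push_stick from where it was at the start of the episode above 0.02 m).
It also fails if it takes over 45 s, if anything falls off the work surface, if the arm or the gripper's body presses on something with over 40 N, if the wrist force passes 120 N, or if a joint passes its speed limit or range.

### The arm

A 7-joint arm with a two-finger parallel gripper is mounted at the origin on the work surface. World frame = base frame: x ahead of the robot, y to its left, z up, the work surface at z = 0. Lengths are in m, angles in rad, forces in N, time in s.
With the tool pointing down it reaches from about 0.425 to 0.875 m from the base axis. Payload 8.4 kg.
Tool frame: the origin (TCP) lies on the centre line of the jaws, within the pads' length; the fingertips stand 14 mm ahead of it and the grasp point (between the pads) lies 5 mm behind it (robot.tip_extent is the distance from the TCP to the fingertips, in m); z points along the fingers, y is the line along which they close (so a half turn about z gives the same grasp; the last joint's range is limited). The gripper opens to 87 mm and grips with 3 to 60 N. Pads are 19 mm wide; open, the fingers measure 117 mm over their backs; the gripper's body (75 mm by 190 mm) begins 51 mm behind the grasp point.
Start: joints at [1.029, 0.333, 0.04, 1.465, -0.013, 1.343, -0.059], TCP at [0.278, -0.587, 0.237] pointing down, gripper open.
Joint ranges: [-2.58, 2.58], [-0.38, 2.09], [-1.3, 1.39], [0.25, 2.4], [-1.5, 4.64], [0.08, 2.09], [-2.65, 2.65]. Speed limits (rad/s): [2.22, 2.22, 2.79, 2.79, 3.14, 3.14, 3.14].

### API

Orientations are given as a unit quaternion [x, y, z, w].
In Python, from plant import robot gives the robot as it stands. The module is installed in compiled form; this text tells all that it offers.
- The arm moves only by the tool jog_arm, never from a script. Its argument "targets" is a list of rows, each an object of numbers: "grip": the opening, from 0 (shut) to 1 (fully open); "tx", "ty", "tz": the shift along the tool's x, y, z in units of 1000 mm (1.0 is 1000 mm); "twist": the turn about the tool's z in units of 180 degrees (1.0 is 180 degrees). In form: [{"grip": .., "tx": .., "ty": .., "tz": .., "twist": ..}, ...]. A call has 1 to 10 rows; each row is the pose to reach, as a shift and turn from the pose commanded when the call began, along the tool's axes at that moment, turning the shorter way round; what a row does not reach only later rows make up. A row lasts 1/8 s, in which the tool goes at most 62.5 mm and 10.7 degrees, less where a joint would pass 70% of its speed; a pose out of reach is approached as far as the arm can. A call with a number of a shift or a turn outside -1 to 1 is refused whole. A call with a gripper value outside its range is refused whole. The fingers move at their own pace and stop on an object; the grip force is fixed at half the most. Time passes only in rows, so rows that repeat a pose let the fingers close. It gives the time, the measured TCP pose, the force, the opening and the grip force at its end, in the units of the state.
- robot.sense(): the state, without advancing time (a new reading comes with each control period).
- robot.get_image(name): name is "scene" or "top"; returns the picture (480x640x3 uint8, blue, green, red); there is no depth.
- robot.camera_params(name): a dict with "K" (3x3 intrinsics, pixels), "eye" and "rotation" of the camera in the world. Camera axes: x right, y up, looking along -z (the intrinsics and any distortion apply to the point x, -y, -z); pixel columns grow to the right and rows downward; lengths in m; the calibration is good to about 2 mm. A picture is of the moment at which its call begins. camera_params takes no time and is no camera call.
- robot.hand_in(): hands the job in; it is judged then, once.
The state is a dict: "time": time; "joint_pos": joint angles; "qd": joint speeds; "tau": joint torques, N m; "ee_pos": TCP position; "orientation": TCP orientation; "force": force on the tool from outside, world axes, zero at the start; "wrist_torque": the same for the moment, N m; "gripper_width": finger opening in m; "finger_force": force on a finger pad.
Only numpy, scipy, OpenCV 4.12 (cv2) and the standard library are available. Lean on these libraries where they do the work, as an engineer would, in place of code of your own. Each camera call takes 0.05 s, during which the arm holds its last target. There are 200 camera calls.

## Working session

There is one attempt and no reset: what is moved stays moved. The work goes in short steps, Python scripts to look and compute and a tool call to move; the robot and the scene stay as the last step left them, time stands still between calls to the robot, and variables do not carry over. Pictures are saved under pics/ and viewed, at most 10 in all, crops included, and the job is handed in when it is done.

Besides the shell and the picture viewer there is one more tool, called after "Request:" as a command line: name --argument value ..., lists and objects as JSON in quotes. jog_arm: Moves the arm, as the interface text tells. Its arguments: {"type":"object","properties":{"targets":{"type":"array","items":{"type":"object","properties":{"grip":{"type":"number"},"tx":{"type":"number"},"ty":{"type":"number"},"tz":{"type":"number"},"twist":{"type":"number"}}}}},"required":["targets"]}

```bash
mkdir -p pics; python3 - <<'E'
from plant import robot
import cv2
for n in("scene","top"):
    cv2.imwrite(f"pics/{n}0.png",robot.get_image(n)); p=robot.camera_params(n); print(n,p)
s=robot.sense();print(s['time'],s['ee_pos'],s['orientation'],s['gripper_width'],robot.tip_extent)
E
```

```text
scene {'K': array([[438.90882055,   0.        , 323.57412152],
       [  0.        , 438.90882055, 239.92564024],
       [  0.        ,   0.        ,   1.        ]]), 'eye': array([0.96514164, 0.27204427, 0.67486217]), 'rotation': array([0.15365567, 0.31551634, 0.83800554, 0.417835  ])}
top {'K': array([[601.40558869,   0.        , 319.6030637 ],
       [  0.        , 601.40558869, 234.15531075],
       [  0.        ,   0.        ,   1.        ]]), 'eye': array([ 0.32711266, -0.02052595,  1.33563926]), 'rotation': array([-0.07555727,  0.06134838,  0.70631782, -0.70117231])}
0.1 [ 0.27833018 -0.58696653  0.23572545] [ 9.75589133e-01  2.19602622e-01 -2.14556945e-04 -6.97293869e-04] 0.08698268123761985 0.014
```

View pics/scene0.png

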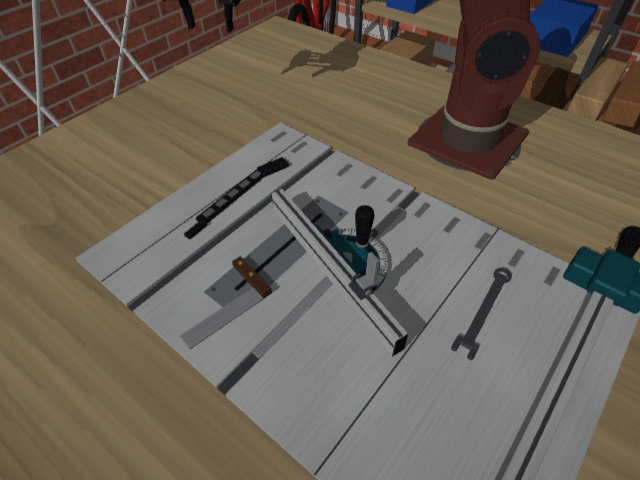

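View pics/top0.png

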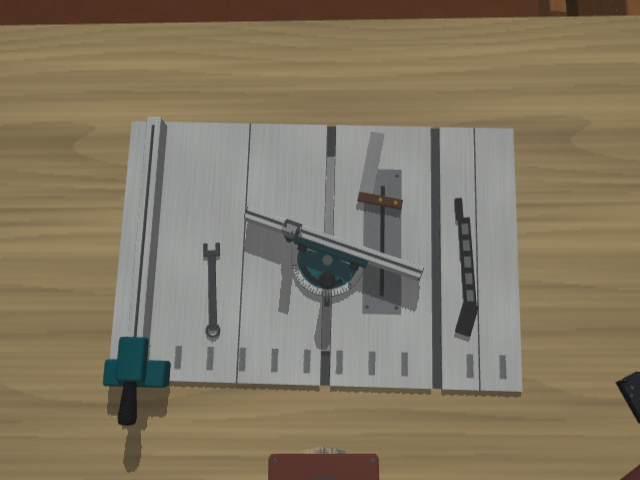

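The top view shows the fence from about (246,211) at its left end to (421,273) at its right end. The stop is at about (292,229), the gauge slot runs from (331,127) to (325,385), and the clamp handle is at about (327,280). I'll zoom in on both views.

```bash
cat > h.py <<'E'
import numpy as np, cv2
from plant import robot
from scipy.spatial.transform import Rotation as R
C={n:robot.camera_params(n) for n in("scene","top")}
def proj(n,P):
    c=C[n]; q=R.from_quat(c["rotation"]).inv().apply(np.atleast_2d(P)-c["eye"])*[1,-1,-1]
    u=q@c["K"].T; return u[:,:2]/u[:,2:]
def ray(n,p):
    c=C[n]; d=np.linalg.inv(c["K"])@[p[0],p[1],1]*[1,-1,-1]
    return R.from_quat(c["rotation"]).apply(d/np.linalg.norm(d))
def at(n,p,z):
    d=ray(n,p); e=C[n]["eye"]; return e+d*(z-e[2])/d[2]
def tri(a,b):
    A=[];y=[]
    for n,p in(("top",a),("scene",b)):
        d=ray(n,p); M=np.eye(3)-np.outer(d,d); A.append(M); y.append(M@C[n]["eye"])
    return np.linalg.lstsq(np.vstack(A),np.hstack(y),rcond=None)[0]
E
python3 - <<'E'
from h import *
t=cv2.imread("pics/top0.png");s=cv2.imread("pics/scene0.png")
cv2.imwrite("pics/t1.png",cv2.resize(t[195:315,235:435],None,fx=4,fy=4,interpolation=cv2.INTER_CUBIC))
cv2.imwrite("pics/s1.png",cv2.resize(s[180:360,260:420],None,fx=3.3333,fy=3.3333,interpolation=cv2.INTER_CUBIC))
print(proj("top",[[0,0,0]]),proj("scene",[[0,0,0]]))
print([at("top",p,.01) for p in((331,127),(325,385),(135,122),(514,128),(522,391),(111,380))])
E
```

```text
[[323.87551312 512.97195066]] [[468.42477574 137.43764112]]
[array([ 0.84147641, -0.02232971,  0.01      ]), array([ 0.25836393, -0.00426757,  0.01      ]), array([0.86000797, 0.43764575, 0.01      ]), array([ 0.83339813, -0.44513638,  0.01      ]), array([ 0.24422586, -0.42242516,  0.01      ]), array([0.2708042, 0.4578624, 0.01     ])]
```

View pics/t1.png

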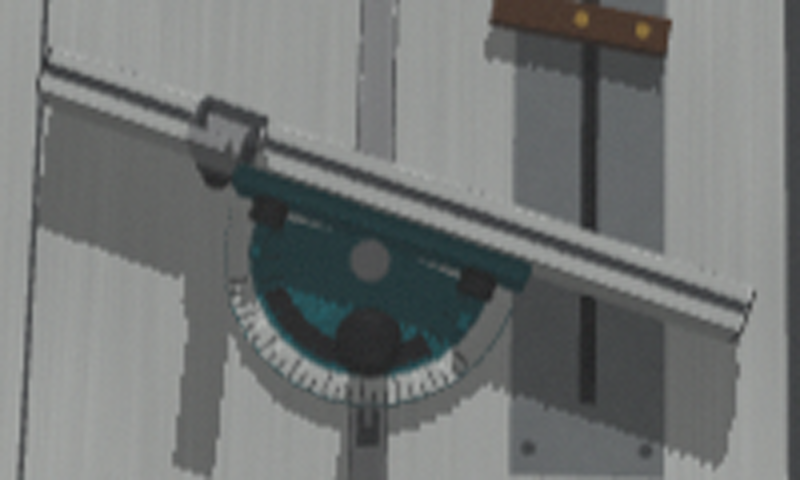

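View pics/s1.png

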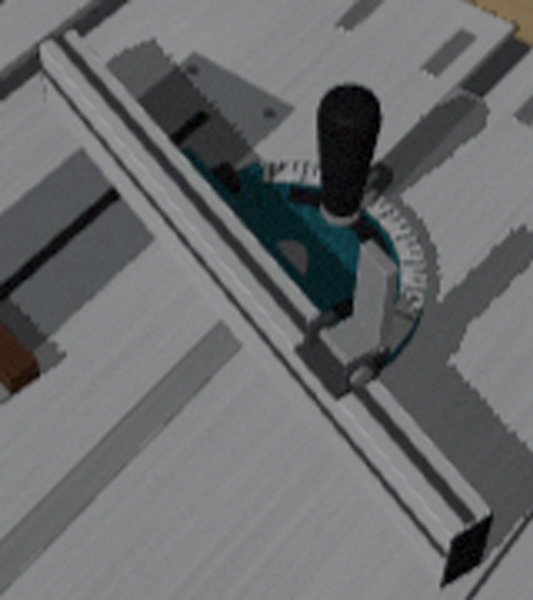

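```bash
cat >> h.py <<'E'
from scipy.optimize import least_squares
def model(v):
    x,y,a=v  # pivot, world fence angle (a=rotation of head frame)
    c,s=np.cos(a),np.sin(a)
    return lambda hx,hy,z:[x+c*hx-s*hy,y+s*hx+c*hy,z]
E
python3 - <<'E'
from h import *
S=lambda x,y:(260+x/3.3333,180+y/3.3333); T=lambda x,y:(235+x/4,195+y/4)
obs=[("scene",S(490,517),20,200,.065),("scene",S(447,550),45,200,.065),("scene",S(70,32),20,-200,.065),("scene",S(42,44),45,-200,.065),
("top",T(48,60),45,200,.065),("top",T(753,291),45,-200,.065)]
f=lambda v:np.ravel([proj(n,model(v)(hx/1e3,hy/1e3,z))[0]-p for n,p,hx,hy,z in obs])
r=least_squares(f,[.5,0,-.3]);print(r.x,r.fun.round(1))
m=model(r.x)
for nm,P in dict(pivot=m(0,0,.03),FR=m(.02,-.2,.065),FL=m(.02,.2,.065),hinge=m(.0325,.11,.078),tip=m(.0125,.11,.138),tipfoot=m(.0125,.11,.08)).items():
    a=proj("top",P)[0];b=proj("scene",P)[0]
    print(nm,np.round(P,4),"top",a.round(1),((a-[235,195])*4).round(),"scene",b.round(1),((b-[260,180])*3.3333).round())
print("pivot tri",at("top",T(370,260),.056))
print(tri(T(368,338),S(349,108)))
s=-.032
print("tri ends",tri(T(48,60),S(447,550)),tri(T(753,291),S(42,44)))
E
```

```text
[ 0.53196395 -0.01055618 -0.35313074] [ 1.  -0.7  1.3 -2.6  1.3 -1.5 -1.  -0.5  0.4 -5.1 -0.7 -1.4]
pivot [ 0.532  -0.0106  0.03  ] top [326.9 257.2] [368. 249.] scene [344.9 258.4] [283. 261.]
FR [ 0.4816 -0.2051  0.065 ] top [418.9 277.4] [735. 330.] scene [282.3 188.1] [74. 27.]
FL [0.6199 0.1702 0.065 ] top [243.2 215.4] [33. 82.] scene [408.  334.4] [493. 515.]
hinge [0.6005 0.0814 0.078 ] top [283.5 222.5] [194. 110.] scene [367.6 292.7] [359. 376.]
tip [0.5817 0.0883 0.138 ] top [277.7 225.3] [171. 121.] scene [380.7 264.9] [402. 283.]
tipfoot [0.5817 0.0883 0.08  ] top [280.1 230.9] [181. 144.] scene [377.5 286.5] [392. 355.]
pivot tri [ 0.52175985 -0.01204146  0.056     ]
[ 0.47366916 -0.01084105  0.10549198]
tri ends [0.63746915 0.16189261 0.04660893] [ 0.50215868 -0.21518227  0.06079696]
```

The crops show the stop about 20 mm further right along the fence than the nominal place. I'll start with a free move through the air, closing the fingers and turning the tool, then refine the measurement on the saved pictures.

Request:
jog_arm --targets '[{"grip": 0, "tx": 0.278, "ty": -0.186, "tz": 0, "twist": 0.15}, {"grip": 0, "tx": 0.278, "ty": -0.186, "tz": 0, "twist": 0.15}, {"grip": 0, "tx": 0.278, "ty": -0.186, "tz": 0, "twist": 0.15}, {"grip": 0, "tx": 0.278, "ty": -0.186, "tz": 0, "twist": 0.15}, {"grip": 0, "tx": 0.278, "ty": -0.186, "tz": 0, "twist": 0.15}, {"grip": 0, "tx": 0.278, "ty": -0.186, "tz": 0, "twist": 0.15}, {"grip": 0, "tx": 0.278, "ty": -0.186, "tz": 0, "twist": 0.15}, {"grip": 0, "tx": 0.278, "ty": -0.186, "tz": 0, "twist": 0.15}]'

```text
time: 1.1
ee_pos: [0.4492, -0.3012, 0.2363]
orientation: [1.0, -0.015, -0.0, 0.0]
force: [-0.3, -0.3, -0.3]
gripper_width: 0.0148
finger_force: 0.0
```

```bash
cat >> h.py <<'E'
def wire(n,img,v,sy,o,f,w,h):
    m=model(v); im=cv2.resize(img[o[1]:o[1]+h,o[0]:o[0]+w],None,fx=f,fy=f,interpolation=cv2.INTER_CUBIC)
    def L(a,b,c):
        q=[tuple(int(k) for k in (proj(n,m(*p))[0]-o)*f) for p in(a,b)]; cv2.line(im,*q,c,1)
    for z in(.013,.065):
        for a,b in(((.02,-.2),(.02,.2)),((.045,-.2),(.045,.2)),((.02,.2),(.045,.2)),((.02,-.2),(.045,-.2))): L((*a,z),(*b,z),(0,0,255) if z>.05 else (0,255,255))
    for d in(-.011,.011):
        L((.0325,sy+d,.078),(.0125,sy+d,.078),(0,255,0));L((.0125,sy+d,.078),(.0125,sy+d,.138),(0,255,0))
    L((0,0,.03),(0,0,.057),(255,0,255))
    return im
E
python3 - <<'E'
from h import *
S=lambda x,y:(260+x/3.3333,180+y/3.3333); T=lambda x,y:(235+x/4,195+y/4)
obs=[("scene",S(490,517),20,200,.065),("scene",S(447,550),45,200,.065),("scene",S(70,32),20,-200,.065),("scene",S(42,44),45,-200,.065),
("top",T(48,60),45,200,.065),("top",T(753,291),45,-200,.065)]
f=lambda v:np.ravel([proj(n,model(v)(hx/1e3,hy/1e3,z))[0]-p for n,p,hx,hy,z in obs])
v=least_squares(f,[.5,0,-.3],loss="soft_l1").x; print(v,f(v).round(1))
a=wire("top",cv2.imread("pics/top0.png"),v,.09,(235,195),3,200,120)
b=wire("scene",cv2.imread("pics/scene0.png"),v,.09,(260,180),3.3,160,180)
im=np.zeros((594,800,3),np.uint8); 
cv2.imwrite("pics/wt.png",cv2.resize(a,(800,480))); cv2.imwrite("pics/ws.png",b)
s=robot.sense();print(s['time'],s['ee_pos'],s['orientation'],s['gripper_width'],s['force'])
E
```

```text
[ 0.5332078  -0.01034289 -0.35795238] [ 0.2  0.2  0.4 -1.8  1.4 -1.3 -1.  -0.4  0.6 -6.1 -0.9 -1.5]
1.1 [ 0.44921388 -0.30116964  0.23629398] [ 9.99889273e-01 -1.48759738e-02 -3.67295035e-04  1.10700530e-04] 0.014773096275010647 [-0.29455915 -0.3313117  -0.34028093]
```

View pics/wt.png

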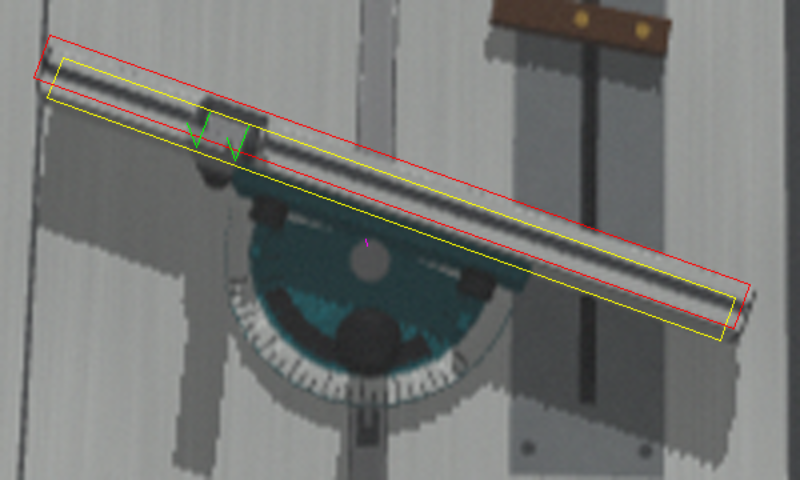

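View pics/ws.png

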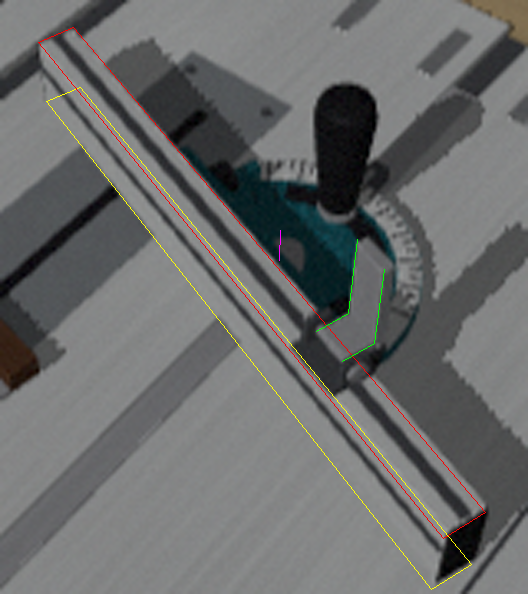

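```bash
python3 - <<'E'
from h import *
S=lambda x,y:(260+x/3.3,180+y/3.3); T=lambda x,y:(235+x/4,195+y/4)
print("saw NR,FR in scene:",proj("scene",[at("top",(522,391),.01),at("top",(514,128),.01)]),"obs (280,123),(77,259)")
print(at("scene",(280,123),.01),at("scene",(77,259),.01))
print("pushstick far end",at("top",(459,199),.02),at("scene",(188,236),.02), "wrench ring",at("top",(212,331),.014),at("scene",(503,274),.014),"sq stock L/R", at("top",(358,199),.026),at("scene",(268,295),.026),at("top",(402,205),.026),at("scene",(237,261),.026))
tp=[((48,60),.045,.2,.065),((753,291),.045,-.2,.065),((50,72),.0325,.2,.065),((745,312),.0325,-.2,.065),((370,260),0,0,.056)]
f=lambda v:np.ravel([proj("top",model(v)(a,b,z))[0]-T(*p) for p,a,b,z in tp])
v=least_squares(f,[.5,0,-.3]).x;print(v,f(v).round(1))
m=model(v)
print("scene crop of corners",[((proj("scene",m(a,b,.065))[0]-[260,180])*3.3).round() for a,b in((.02,.2),(.045,.2),(.02,-.2),(.045,-.2))])
h=tri(T(368,338),S(347,107));print("handle",h)
for s in(cv2,): pass
E
```

```text
saw NR,FR in scene: [[280.08249466 121.46435213]
 [ 73.53361013 257.08513203]] obs (280,123),(77,259)
[ 0.24965122 -0.418018    0.01      ] [ 0.83206877 -0.43539337  0.01      ]
pushstick far end [ 0.66310729 -0.30802842  0.02      ] [ 0.66651373 -0.29924082  0.02      ] wrench ring [0.37391161 0.24115256 0.014     ] [0.37476876 0.23977522 0.014     ] sq stock L/R [ 0.66397213 -0.08131148  0.026     ] [ 0.67847775 -0.07334641  0.026     ] [ 0.64910824 -0.1792691   0.026     ] [ 0.6563076  -0.17152835  0.026     ]
[ 0.52513583 -0.01256699 -0.33863978] [ 0.5 -1.   0.5  0.4 -2.   1.3  0.7  0.7  0.2 -1.6]
scene crop of corners [array([497., 494.]), array([456., 521.]), array([75., 22.]), array([40., 37.])]
handle [ 0.47347193 -0.01048014  0.10557765]
```

Camera agreement is about 5-8 mm, which is enough here. The head's world angle is about -0.345, the slot's yaw about -0.032, and the pivot is near (0.528,-0.012). Next I'll go behind the stop arm, above the knob.

Request:
jog_arm --targets '[{"grip": 0, "tx": 0.058, "ty": -0.39, "tz": 0, "twist": 0.1}, {"grip": 0, "tx": 0.058, "ty": -0.39, "tz": 0, "twist": 0.1}, {"grip": 0, "tx": 0.058, "ty": -0.39, "tz": 0, "twist": 0.1}, {"grip": 0, "tx": 0.058, "ty": -0.39, "tz": 0, "twist": 0.1}, {"grip": 0, "tx": 0.058, "ty": -0.39, "tz": 0, "twist": 0.1}, {"grip": 0, "tx": 0.058, "ty": -0.39, "tz": 0, "twist": 0.1}, {"grip": 0, "tx": 0.058, "ty": -0.39, "tz": 0, "twist": 0.1}, {"grip": 0, "tx": 0.058, "ty": -0.39, "tz": 0.06, "twist": 0.1}, {"grip": 0, "tx": 0.058, "ty": -0.39, "tz": 0.108, "twist": 0.1}, {"grip": 0, "tx": 0.058, "ty": -0.39, "tz": 0.108, "twist": 0.1}]'

```text
time: 2.35
ee_pos: [0.5168, 0.0859, 0.1254]
orientation: [0.985, -0.172, -0.003, 0.001]
force: [0.3, 0.1, -0.0]
gripper_width: 0.0005
finger_force: 0.0
```

```bash
python3 - <<'E'
from h import *
s=robot.get_image("scene");cv2.imwrite("pics/s2.png",cv2.resize(s[130:370,240:460],None,fx=2.5,fy=2.5,interpolation=cv2.INTER_CUBIC))
E
```

```text
(no output)
```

View pics/s2.png

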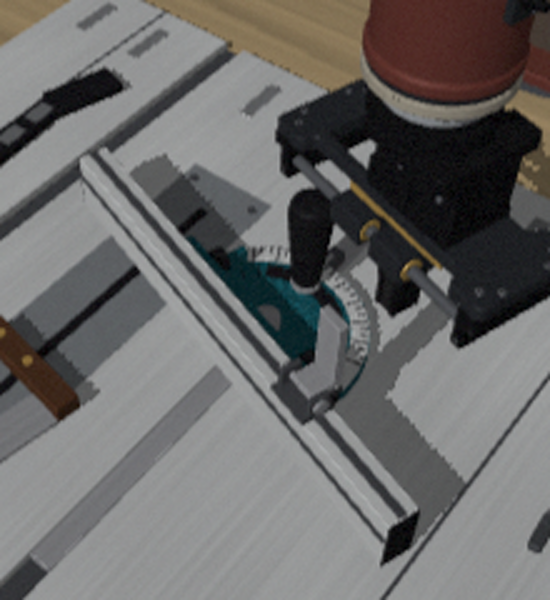

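The picture shows the finger at crop (400,305) behind the stop arm, whose top is at crop (335,320), with clear air around both. Now a check of the lateral alignment.

```bash
python3 - <<'E'
from h import *
s=robot.sense();p=np.array(s['ee_pos']);a=-.345
f=lambda P:((proj("scene",P)[0]-[240,130])*2.5).round()
u=np.array([np.cos(a),np.sin(a),0])
tip=p-[0,0,.014]
print("tip now",f(tip),"fwd40",f(tip+.04*u),"fwd60",f(tip+.06*u))
m=model((.528,-.0115,a))
print("armtip L,R",f(m(.0125,.101,.138)),f(m(.0125,.079,.138)), "armpoint z.111",f(m(.0085,.09,.111)))
print(R.from_quat(s['orientation']).as_matrix()[:2,0])
E
```

```text
tip now [397. 298.] fwd40 [350. 324.] fwd60 [325. 337.]
armtip L,R [346. 322.] [325. 300.] armpoint z.111 [337. 335.]
[ 0.94121938 -0.33778678]
```

Request:
jog_arm --targets '[{"grip": 0, "tx": 0.025}, {"grip": 0, "tx": 0.03}, {"grip": 0, "tx": 0.035}, {"grip": 0, "tx": 0.04}, {"grip": 0, "tx": 0.045}, {"grip": 0, "tx": 0.05}, {"grip": 0, "tx": 0.055}, {"grip": 0, "tx": 0.06}, {"grip": 0, "tx": 0.065}, {"grip": 0, "tx": 0.07}]'

```text
invalid input
```

Request:
jog_arm --targets '[{"grip": 0, "tx": 0.005}, {"grip": 0, "tx": 0.01}, {"grip": 0, "tx": 0.015}, {"grip": 0, "tx": 0.02}, {"grip": 0, "tx": 0.02}]'

```text
invalid input
```

```bash
python3 - <<'E'
from h import *
s=robot.get_image("scene");cv2.imwrite("pics/s3.png",cv2.resize(s[130:370,240:460],None,fx=2.5,fy=2.5,interpolation=cv2.INTER_CUBIC))
E
```

```text
(no output)
```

View pics/s3.png

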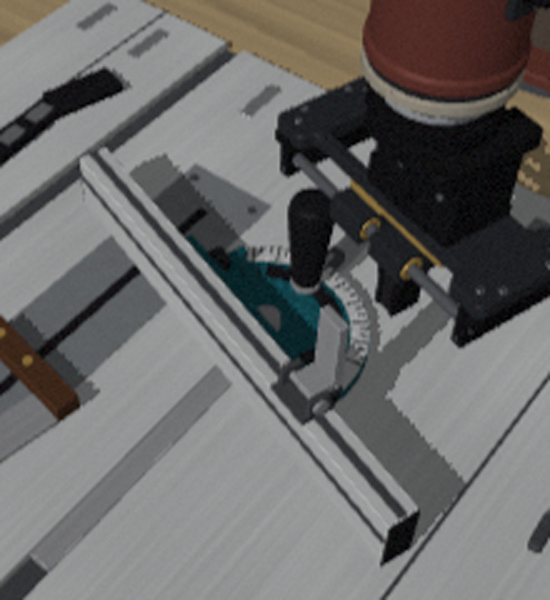

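The picture is unchanged, because the rows were refused: every field must be given. I'll resend them complete.

Request:
jog_arm --targets '[{"grip": 0, "tx": 0.025, "ty": 0, "tz": 0, "twist": 0}, {"grip": 0, "tx": 0.03, "ty": 0, "tz": 0, "twist": 0}, {"grip": 0, "tx": 0.035, "ty": 0, "tz": 0, "twist": 0}, {"grip": 0, "tx": 0.04, "ty": 0, "tz": 0, "twist": 0}, {"grip": 0, "tx": 0.045, "ty": 0, "tz": 0, "twist": 0}, {"grip": 0, "tx": 0.05, "ty": 0, "tz": 0, "twist": 0}, {"grip": 0, "tx": 0.055, "ty": 0, "tz": 0, "twist": 0}, {"grip": 0, "tx": 0.06, "ty": 0, "tz": 0, "twist": 0}, {"grip": 0, "tx": 0.065, "ty": 0, "tz": 0, "twist": 0}, {"grip": 0, "tx": 0.07, "ty": 0, "tz": 0, "twist": 0}]'

```text
time: 3.7
ee_pos: [0.5855, 0.0644, 0.1286]
orientation: [0.985, -0.171, 0.0, -0.0]
force: [0.1, 0.2, 1.1]
gripper_width: 0.0003
finger_force: 0.3
```

Request:
jog_arm --targets '[{"grip": 0, "tx": 0.005, "ty": 0, "tz": 0, "twist": 0}, {"grip": 0, "tx": 0.01, "ty": 0, "tz": 0, "twist": 0}, {"grip": 0, "tx": 0.015, "ty": 0, "tz": 0, "twist": 0}, {"grip": 0, "tx": 0.02, "ty": 0, "tz": 0, "twist": 0}, {"grip": 0, "tx": 0.02, "ty": 0, "tz": 0, "twist": 0}]'

```text
time: 4.32
ee_pos: [0.6041, 0.0576, 0.1285]
orientation: [0.985, -0.171, -0.0, -0.0]
force: [0.5, -0.1, 0.6]
gripper_width: 0.0003
finger_force: 0.0
```

```bash
python3 - <<'E'
from h import *
cv2.imwrite("pics/s4.png",robot.get_image("scene"))
a=cv2.imread("pics/s3.png");b=cv2.resize(cv2.imread("pics/s4.png")[130:370,240:460],None,fx=2.5,fy=2.5)
# light-grey stop arm was at crop (335,345): is it gone?
for p in((335,345),(330,365),(270,400),(285,425)): print(p,a[p[1],p[0]],b[p[1],p[0]])
E
```

```text
(335, 345) [122 122 121] [36 32 30]
(330, 365) [122 119 119] [34 30 29]
(270, 400) [128 128 127] [113 112 112]
(285, 425) [93 92 90] [99 98 95]
```

The arm has gone over. Next I'll lift, cross to behind the right end of the fence and turn the tool square to the slot.

Request:
jog_arm --targets '[{"grip": 0, "tx": -0.01, "ty": 0, "tz": -0.05, "twist": 0}, {"grip": 0, "tx": -0.074, "ty": 0.02, "tz": -0.09, "twist": -0.03}, {"grip": 0, "tx": -0.074, "ty": 0.279, "tz": -0.09, "twist": -0.1}, {"grip": 0, "tx": -0.074, "ty": 0.279, "tz": -0.09, "twist": -0.1}, {"grip": 0, "tx": -0.074, "ty": 0.279, "tz": -0.09, "twist": -0.1}, {"grip": 0, "tx": -0.074, "ty": 0.279, "tz": -0.09, "twist": -0.1}, {"grip": 0, "tx": -0.074, "ty": 0.279, "tz": -0.09, "twist": -0.1}, {"grip": 0, "tx": -0.074, "ty": 0.279, "tz": -0.09, "twist": -0.1}, {"grip": 0, "tx": -0.074, "ty": 0.279, "tz": -0.09, "twist": -0.1}, {"grip": 0, "tx": -0.074, "ty": 0.279, "tz": -0.04, "twist": -0.1}]'

```text
time: 5.62
ee_pos: [0.4438, -0.1792, 0.1711]
orientation: [1.0, -0.013, 0.004, 0.001]
force: [0.5, 0.1, -0.7]
gripper_width: 0.0006
finger_force: 0.0
```

```bash
python3 - <<'E'
from h import *
t=robot.get_image("top");s=robot.get_image("scene")
a=cv2.resize(t[185:315,235:435],(400,260)); b=cv2.resize(s[180:360,260:440],(380,380))
im=np.zeros((400,790,3),np.uint8); im[:260,:400]=a; im[:380,405:785]=b; cv2.imwrite("pics/c5.png",im)
E
```

```text
(no output)
```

View pics/c5.png

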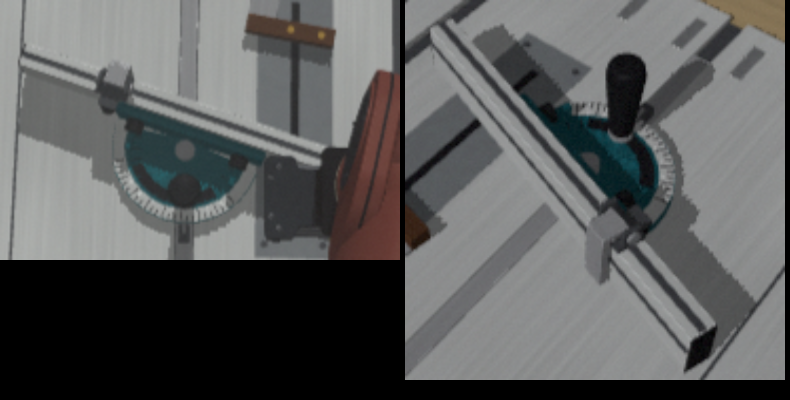

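The stop arm now hangs in front of the fence, at right-hand crop (600,250). The gripper is behind the right end of the fence, clear of the handle. I'll descend and approach to first contact.

Request:
jog_arm --targets '[{"grip": 0, "tx": 0, "ty": 0, "tz": 0.05, "twist": 0}, {"grip": 0, "tx": 0, "ty": 0, "tz": 0.1, "twist": 0}, {"grip": 0, "tx": 0, "ty": 0, "tz": 0.12, "twist": 0}, {"grip": 0, "tx": 0, "ty": 0, "tz": 0.12, "twist": 0}, {"grip": 0, "tx": 0.01, "ty": 0, "tz": 0.12, "twist": 0}, {"grip": 0, "tx": 0.015, "ty": 0, "tz": 0.12, "twist": 0}, {"grip": 0, "tx": 0.02, "ty": 0, "tz": 0.12, "twist": 0}]'

```text
time: 6.6
ee_pos: [0.4615, -0.1808, 0.0495]
orientation: [1.0, -0.014, 0.001, 0.0]
force: [0.2, 0.1, -0.3]
gripper_width: 0.0004
finger_force: 0.0
```

Request:
jog_arm --targets '[{"grip": 0, "tx": 0.004, "ty": 0, "tz": 0, "twist": 0}, {"grip": 0, "tx": 0.008, "ty": 0, "tz": 0, "twist": 0}, {"grip": 0, "tx": 0.012, "ty": 0, "tz": 0, "twist": 0}, {"grip": 0, "tx": 0.016, "ty": 0, "tz": 0, "twist": 0}, {"grip": 0, "tx": 0.02, "ty": 0, "tz": 0, "twist": 0}]'

```text
time: 7.22
ee_pos: [0.4798, -0.1814, 0.0482]
orientation: [1.0, -0.014, -0.001, -0.0]
force: [-3.2, -0.6, 0.0]
gripper_width: 0.0008
finger_force: 1.3
```

Contact at 3.2 N, as predicted. I'll push slowly.

Request:
jog_arm --targets '[{"grip": 0, "tx": 0.004, "ty": 0, "tz": 0, "twist": 0}, {"grip": 0, "tx": 0.008, "ty": 0, "tz": 0, "twist": 0}, {"grip": 0, "tx": 0.012, "ty": 0, "tz": 0, "twist": 0}, {"grip": 0, "tx": 0.016, "ty": 0, "tz": 0, "twist": 0}, {"grip": 0, "tx": 0.02, "ty": 0, "tz": 0, "twist": 0}, {"grip": 0, "tx": 0.024, "ty": 0, "tz": 0, "twist": 0}, {"grip": 0, "tx": 0.028, "ty": 0, "tz": 0, "twist": 0}, {"grip": 0, "tx": 0.032, "ty": 0, "tz": 0, "twist": 0}, {"grip": 0, "tx": 0.036, "ty": 0, "tz": 0, "twist": 0}, {"grip": 0, "tx": 0.036, "ty": 0, "tz": 0, "twist": 0}]'

```text
time: 8.48
ee_pos: [0.5171, -0.182, 0.0487]
orientation: [1.0, -0.014, 0.001, -0.0]
force: [-1.6, -0.2, 0.3]
gripper_width: 0.0001
finger_force: 0.2
```

```bash
cat > ang.py <<'E'
from h import *
t=robot.get_image("top");cv2.imwrite("pics/top_l.png",t)
g=cv2.cvtColor(t,cv2.COLOR_BGR2GRAY).astype(float)
# fence groove: dark line between light strips, left part; search the darkest row per column in band
import sys
def groove(cols,y0,y1):
    P=[]
    for c in cols:
        col=g[y0:y1,c]; P.append((c,y0+int(np.argmin(col)),col.min()))
    return P
if __name__=="__main__":
    for l in g[205:262,250:282:6].T.astype(int): print(l.tolist())
E
python3 ang.py
```

```text
[167, 167, 167, 165, 165, 166, 165, 163, 165, 165, 164, 165, 164, 162, 162, 162, 162, 161, 161, 161, 162, 165, 172, 169, 168, 152, 104, 71, 80, 126, 166, 165, 159, 128, 95, 97, 98, 103, 107, 107, 106, 108, 107, 107, 106, 107, 107, 106, 107, 107, 109, 108, 108, 108, 109, 108, 109]
[167, 166, 167, 165, 166, 166, 166, 167, 166, 167, 164, 164, 165, 164, 165, 165, 167, 165, 165, 166, 166, 165, 166, 167, 168, 167, 145, 73, 72, 104, 150, 165, 166, 147, 98, 97, 97, 99, 108, 108, 108, 109, 107, 108, 108, 109, 107, 107, 108, 108, 108, 106, 108, 106, 108, 108, 108]
[170, 170, 170, 172, 169, 170, 170, 170, 170, 172, 172, 172, 170, 171, 170, 171, 170, 171, 171, 171, 172, 170, 175, 176, 162, 169, 158, 124, 74, 73, 118, 165, 165, 167, 150, 95, 96, 98, 100, 109, 108, 109, 110, 108, 107, 108, 109, 109, 106, 108, 108, 107, 107, 108, 109, 108, 109]
[168, 168, 167, 168, 166, 167, 167, 166, 167, 168, 167, 167, 167, 167, 167, 165, 165, 165, 165, 164, 163, 165, 164, 171, 178, 169, 168, 147, 89, 74, 81, 124, 165, 166, 153, 115, 97, 97, 98, 102, 107, 107, 108, 109, 107, 109, 108, 109, 107, 106, 106, 108, 108, 108, 107, 108, 107]
[172, 169, 169, 170, 170, 169, 169, 168, 169, 169, 168, 169, 169, 169, 166, 168, 168, 168, 167, 166, 165, 165, 167, 165, 164, 166, 169, 165, 141, 74, 74, 104, 147, 164, 164, 146, 97, 96, 97, 101, 107, 109, 108, 109, 109, 108, 108, 108, 108, 106, 109, 107, 108, 107, 108, 108, 108]
[164, 164, 163, 165, 167, 165, 165, 166, 166, 165, 166, 166, 167, 167, 166, 167, 166, 166, 167, 167, 169, 168, 167, 158, 123, 71, 62, 63, 95, 115, 89, 63, 58, 57, 56, 57, 65, 82, 93, 90, 95, 99, 93, 100, 110, 108, 109, 110, 109, 109, 108, 108, 108, 108, 108, 107, 109]
```

```bash
cat > ang.py <<'E'
from h import *
def groove(t):
    g=cv2.cvtColor(t,cv2.COLOR_BGR2GRAY).astype(float); P=[]
    # seed left, darkest row in light surroundings, follow to the right
    y=None
    for c in [*range(250,276),*range(304,395)]:
        if y is None: y0,y1=205,245
        else:
            k=np.polyfit(*np.array(P[-60:]).T[:2],1) if len(P)>8 else [0.1,y-.1*c]
            q=k[0]*c+k[1]; y0,y1=int(q-5),int(q+6)
        w=np.clip(115-g[y0:y1,c],0,None); r=np.arange(y0,y1)
        if y is None: y=y0+int(np.argmin(g[y0:y1,c])); P.append((c,y)); continue
        i=np.argmin(g[y0:y1,c]+3*abs(r-(q))); lo=max(0,i-3); ww=w[lo:i+4]
        if ww.sum()<20: continue
        y=(ww*r[lo:i+4]).sum()/ww.sum(); P.append((c,y))
    return np.array(P[1:])
def ang(t):
    P=groove(t); X=np.array([at("top",p,.065) for p in P])
    res=None; k=np.ones(len(X),bool)
    for _ in range(4):
        c=np.polyfit(X[k,1],X[k,0],1); e=abs(np.polyval(c,X[:,1])-X[:,0]); k=e<max(.0012,2*np.median(e[k]))
    left=P[:,0]<280
    return -np.arctan(c[0]),k.sum(),len(k),e[k].max(),-np.arctan(np.polyfit(X[left,1],X[left,0],1)[0]),P[[0,-1]].round(1).tolist(),np.polyval(c,-.0115)
def saw():
    g=cv2.cvtColor(cv2.imread("pics/top0.png"),cv2.COLOR_BGR2GRAY).astype(float)
    g3=cv2.imread("pics/top0.png").astype(float); d=cv2.GaussianBlur(g3[:,:,2]-g3[:,:,0],(0,0),1)  # wood is brown, saw grey
    out=[]
    for cols,ys,s in((range(175,505,5),(110,145),1),(range(190,510,5),(370,400),-1)):
        X=[]
        for c in cols:
            j=d[ys[0]:ys[1],c]*s; e=np.diff(j); i=np.argmin(e); X.append(at("top",(c,ys[0]+i+.5),.01))
        X=np.array(X);k=np.ones(len(X),bool)
        for _ in range(4):
            p=np.polyfit(X[k,1],X[k,0],1);e=abs(np.polyval(p,X[:,1])-X[:,0]);k=e<.003
        out.append((-np.arctan(p[0]),k.sum(),len(k)))
    return out
if __name__=="__main__":
    print("saw",saw()); print("start",ang(cv2.imread("pics/top0.png"))); print("now",ang(robot.get_image("top")))
E
python3 ang.py
```

```text
saw [(np.float64(-0.034523457030215865), np.int64(65), 66), (np.float64(-0.03363565303896817), np.int64(64), 64)]
start (np.float64(-0.3471825295053267), np.int64(116), 116, np.float64(0.0006058402690227727), np.float64(-0.3481046225740826), [[251.0, 213.0], [394.0, 262.6]], np.float64(0.5653130450787184))
now (np.float64(-0.1151375305448049), np.int64(106), 116, np.float64(0.0011613604973272906), np.float64(-0.11245049618623357), [[251.0, 232.5], [394.0, 247.0]], np.float64(0.5632938855518121))
```

Very consistent: the slot yaw is -0.034 and the fence now stands at -0.114. About 14 mm remains, so I'll push 11 mm and measure again.

Request:
jog_arm --targets '[{"grip": 0, "tx": 0.003, "ty": 0, "tz": 0, "twist": 0}, {"grip": 0, "tx": 0.006, "ty": 0, "tz": 0, "twist": 0}, {"grip": 0, "tx": 0.009, "ty": 0, "tz": 0, "twist": 0}, {"grip": 0, "tx": 0.011, "ty": 0, "tz": 0, "twist": 0}, {"grip": 0, "tx": 0.011, "ty": 0, "tz": 0, "twist": 0}]'

```text
time: 9.2
ee_pos: [0.5276, -0.1825, 0.0484]
orientation: [1.0, -0.014, 0.0, -0.0]
force: [-0.3, 0.4, -0.5]
gripper_width: 0.0005
finger_force: 0.7
```

```bash
python3 ang.py | tail -1
```

```text
now (np.float64(-0.05647576131915777), np.int64(107), 116, np.float64(0.0011730438216156491), np.float64(-0.05901274335386659), [[251.0, 236.7], [394.0, 244.0]], np.float64(0.5631147214052289))
```

Another 0.023 rad remains, which is 4 mm. After that I'll back off and lift clear.

Request:
jog_arm --targets '[{"grip": 0, "tx": 0.002, "ty": 0, "tz": 0, "twist": 0}, {"grip": 0, "tx": 0.004, "ty": 0, "tz": 0, "twist": 0}, {"grip": 0, "tx": 0.004, "ty": 0, "tz": 0, "twist": 0}, {"grip": 0, "tx": -0.01, "ty": 0, "tz": 0, "twist": 0}, {"grip": 0, "tx": -0.04, "ty": 0, "tz": 0, "twist": 0}, {"grip": 0, "tx": -0.05, "ty": 0, "tz": -0.05, "twist": 0}, {"grip": 0, "tx": -0.05, "ty": 0.06, "tz": -0.11, "twist": 0}, {"grip": 0, "tx": -0.05, "ty": 0.12, "tz": -0.16, "twist": 0}, {"grip": 0, "tx": -0.05, "ty": 0.18, "tz": -0.18, "twist": 0}, {"grip": 0, "tx": -0.05, "ty": 0.18, "tz": -0.18, "twist": 0}]'

```text
time: 10.5
ee_pos: [0.4711, -0.3648, 0.2307]
orientation: [1.0, -0.016, 0.001, 0.001]
force: [0.5, 0.8, 0.0]
gripper_width: 0.0003
finger_force: 0.0
```

```bash
python3 ang.py | tail -1; python3 - <<'E'
from h import *
t=robot.get_image("top");s=robot.get_image("scene")
a=cv2.resize(t[185:315,235:435],(400,260)); b=cv2.resize(s[160:350,250:440],(380,380))
im=np.zeros((400,790,3),np.uint8); im[:260,:400]=a; im[:380,405:785]=b; cv2.imwrite("pics/c6.png",im)
E
```

```text
now (np.float64(-0.033605073099850294), np.int64(115), 116, np.float64(0.0004456461751048968), np.float64(-0.038300806393422954), [[251.0, 238.5], [394.0, 242.0]], np.float64(0.5630928615869683))
```

View pics/c6.png

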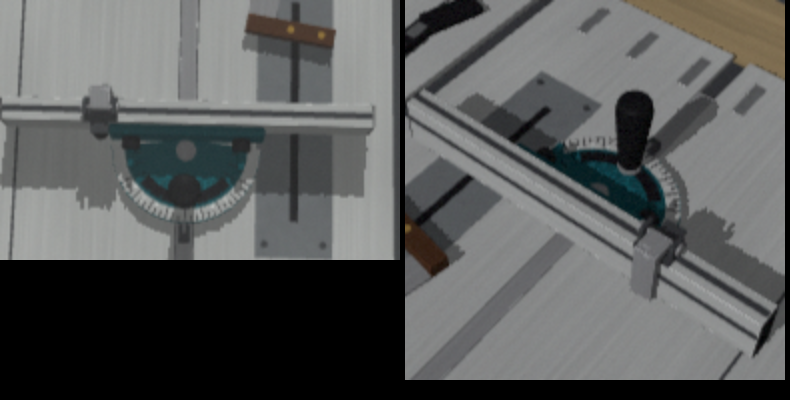

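The fence is at -0.0336 against the slot's -0.034, so it is square. The stop hangs down in front of it, at right-hand crop (648,265), and the robot is clear. Handing in.

```bash
python3 -c "
from plant import robot
print(robot.hand_in())"
```

```text
the job is handed in; nothing more can be done
None
```

The job is handed in (no verdict came back): the fence measures square to the slot within about 0.001 rad, the stop arm hangs down in front of it, and the robot stands clear after about 11 s.

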